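# Put up the phone holder by the mug

## Robot

A 7-joint arm with a two-finger parallel gripper is mounted at the origin on a cart in front of the work surface, level with it; the furniture and walls round the work are solid. World frame = base frame: x ahead of the robot, y to its left, z up, the work surface at z = 0. Lengths are in m, angles in rad, forces in N, time in s.
With the tool pointing down it reaches from about 0.4 to 0.9 m from the base axis. Payload 5.6 kg.
Tool frame: the origin (TCP) lies at the very end of the fingers, on their centre line; the grasp point (between the pads) lies bot.grip_point_offset behind it (bot.grip_point_offset is the distance from the TCP to the grasp point, in m); z points along the fingers, y is the line along which they close (so a half turn about z gives the same grasp; the last joint's range is limited). The gripper opens to 92 mm and grips with 3 to 60 N. Pads are 20 mm wide; open, the fingers measure 128 mm over their backs; the gripper's body (75 mm by 189 mm) begins 69 mm behind the grasp point.
Start: joints at [-1.321, 0.468, -0.012, 1.603, 0.006, 1.071, -0.056], TCP at [0.188, 0.622, 0.215] pointing down, gripper open.
Joint ranges: [-2.53, 2.53], [-0.31, 2.02], [-1.57, 1.55], [0.28, 2.44], [-1.29, 4.43], [0.15, 1.84], [-2.92, 2.92]. Speed limits (rad/s): [2.57, 2.57, 3.14, 3.14, 3.14, 3.14, 3.14].

## Interface

Orientations are given as a unit quaternion [w, x, y, z].
In Python, from plant import bot gives the robot as it stands. The module is installed in compiled form; this text tells all that it offers.
- The arm moves only by the tool carry_out, never from a script. Its arguments are lists of equal length, an entry for each row: "claw": the opening, from 0 (shut) to 1 (fully open); "delta_pos": the shift along the tool's x, y, z in m, a list of three; "yaw": the turn about the tool's z in degrees. A call has 1 to 5 rows; each row is the pose to reach, as a shift and turn from the pose commanded when the call began, along the tool's axes at that moment; what a row does not reach only later rows make up. A row lasts 1/8 s, in which the tool goes at most 62.5 mm and 10.7 degrees, less where a joint would pass 70% of its speed; a pose out of reach is approached as far as the arm can. A call with a gripper value outside its range is refused whole. The fingers move at their own pace and stop on an object; "grip_force" is the grip in N (left out, the last holds). Time passes only in rows, so rows that repeat a pose let the fingers close. It gives the time, the measured TCP pose, the force, the opening and the grip force at its end, in the units of the state.
- bot.state(): the state, without advancing time (a new reading comes with each control period).
- bot.snapshot(name): name is "scene" or "top" or "wrist"; returns a dict with "pixels" (480x640x3 uint8, red, green, blue), "depth" (480x640 float32, m along the optical axis (not along the pixel's ray), 0 where there is no reading), "intrinsics" (3x3 intrinsics, pixels), "origin" and "attitude" of the camera in the world; the wrist camera has in their place "hand_eye" (4x4, takes a point from camera to tool coordinates, whose origin is the TCP and whose axes are the flange's). Camera axes: x right, y down, z forward; pixel columns grow to the right and rows downward; lengths in m; the calibration is good to about 2 mm. A picture is of the moment at which its call begins: read the wrist's pose just before it.
- bot.sign_off(): hands the job in; it is judged then, once.
The state is a dict: "time": time; "joint_pos": joint angles; "qd": joint speeds; "joint_torque": joint torques, N m; "tcp_pos": TCP position; "tcp_rot": TCP orientation; "ft_force": force on the tool from outside, world axes, zero at the start; "wrist_torque": the same for the moment, N m; "finger_gap": finger opening in m; "gripper_force": force on a finger pad.
Only numpy, scipy, OpenCV 4.12 (cv2) and the standard library are available. Lean on these libraries where they do the work, as an engineer would, in place of code of your own. Each camera call takes 0.05 s, during which the arm holds its last target. There are 200 camera calls.

## Task

Two telescoping phone holders stand on the worktop with their stems pushed down. Put up the one that has the mug behind it: draw its stem right out and turn it until the lock button clicks out of the hole in the sleeve, then let go of it. Leave the other holder down, and do not move the things standing about.

Things in the scene. Friction and masses are not known exactly. Their poses are not given: they have to be found in the camera images.
- stand_1: one of two identical phone holders, fixed to the worktop. Origin: centre of the underside of its round dark foot (124 mm diameter, 20 mm high). An aluminium sleeve (40 mm diameter, 130 mm long) leans 33 degrees from vertical toward the stand's own -x, roughly toward the robot; its axis starts at (35, 0, 32) mm. A telescoping stem (28 mm tube) comes out of it and ends in a round black head
- head_1 (a point): centre of the round black head on stand_1's stem, the place to grip: 42 mm diameter, 40 mm long; its underside is 10 mm above the sleeve's mouth when the stem is fully in. +z is the stem's axis, outward and up. The point moves along with the stem but does not show how far the stem is turned about its axis
- hole_1 (a point): the lock hole (13 x 16 mm) in the wall of stand_1's sleeve, ringed in black, on the stand's -y side, 20 mm below the sleeve's mouth; the point lies on the sleeve's surface. It lies over the stem's button only with the stem at its end stop (within 3 mm) and turned to the middle of its turning range (within 0.1 rad)
- stem_1 (a joint): how far stand_1's stem is out: 0 fully in, 0.080 m at its end stop. Slides with 3 to 5 N of friction, stays where left. It also turns about its axis by hand (under 0.1 N m) between stops 0.8 rad either side of where its button meets the hole. At the start it is turned 0.3 to 0.7 rad off, the side not known, and this cannot be seen: find it by turning both ways
- button_1 (a joint): how far stand_1's sprung lock button (steel pin, 9 mm diameter) is out: about 0 while the sleeve's wall holds it in, 0.009 m when it has clicked out through the hole, 5 mm proud of the sleeve. Once out it stops the stem from sliding or turning further
- stand_2: one of two identical phone holders, fixed to the worktop. Origin: centre of the underside of its round dark foot (124 mm diameter, 20 mm high). An aluminium sleeve (40 mm diameter, 130 mm long) leans 33 degrees from vertical toward the stand's own -x, roughly toward the robot; its axis starts at (35, 0, 32) mm. A telescoping stem (28 mm tube) comes out of it and ends in a round black head
- head_2 (a point): centre of the round black head on stand_2's stem, the place to grip: 42 mm diameter, 40 mm long; its underside is 10 mm above the sleeve's mouth when the stem is fully in. +z is the stem's axis, outward and up. The point moves along with the stem but does not show how far the stem is turned about its axis
- hole_2 (a point): the lock hole (13 x 16 mm) in the wall of stand_2's sleeve, ringed in black, on the stand's -y side, 20 mm below the sleeve's mouth; the point lies on the sleeve's surface. It lies over the stem's button only with the stem at its end stop (within 3 mm) and turned to the middle of its turning range (within 0.1 rad)
- stem_2 (a joint): how far stand_2's stem is out: 0 fully in, 0.080 m at its end stop. Slides with 3 to 5 N of friction, stays where left. It also turns about its axis by hand (under 0.1 N m) between stops 0.8 rad either side of where its button meets the hole. At the start it is turned 0.3 to 0.7 rad off, the side not known, and this cannot be seen: find it by turning both ways
- button_2 (a joint): how far stand_2's sprung lock button (steel pin, 9 mm diameter) is out: about 0 while the sleeve's wall holds it in, 0.009 m when it has clicked out through the hole, 5 mm proud of the sleeve. Once out it stops the stem from sliding or turning further
- mug: white mug, 78 mm across, 97 mm tall, with a handle on one side; origin at the centre of its underside. It stands 13 to 15 cm behind one of the stands (away from the robot) and marks the stand to put up; the other stand has the tea tin behind it
- tea_tin: green round tin with a wooden lid, 97 mm across, 135 mm tall; origin at the centre of its underside; stands behind the other stand
- salt_shaker: glass salt shaker with a metal cap, 44 mm across, 90 mm tall, between the stands; origin at the centre of its underside; a bystander
- lemon: a lemon, 78 x 55 x 56 mm, lying between the stands; a bystander
Mind the look-alikes: they are no part of the job. What is shaped like the stand_2 but orange is not meant.

How it is judged:
By the outcome, as a careful person would: the job done as asked, in the order asked, and still so for the second after the job is handed in, with the robot touching nothing.
It also fails if it takes over 42 s, if anything falls off the work surface, if the arm or the gripper's body presses on something with over 40 N, if the wrist force passes 120 N, or if a joint passes its speed limit or range.

## Working session

There is one attempt and no reset: what is moved stays moved. The work goes in short steps, Python scripts to look and compute and a tool call to move; the robot and the scene stay as the last step left them, time stands still between calls to the robot, and variables do not carry over. Pictures are saved under pics/ and viewed, at most 10 in all, crops included, and the job is handed in when it is done.

Besides the shell and the picture viewer there is one more tool, called by a JSON object that holds its "api" and its "payload". carry_out: Moves the arm, as the interface text tells. Its arguments: {"type":"object","properties":{"claw":{"type":"array"},"delta_pos":{"type":"array"},"yaw":{"type":"array"},"grip_force":{"type":"number"}},"required":["claw","delta_pos","yaw"]}

```bash
mkdir -p pics; python3 - <<'E'
from plant import bot
import cv2,numpy as np
print(bot.state(), bot.grip_point_offset)
for n in("scene","top"):
    s=bot.snapshot(n); cv2.imwrite(f"pics/{n}0.png",s["pixels"][:,:,::-1]); np.savez(f"{n}0.npz",**s)
    print(n,s["intrinsics"],s["origin"],s["attitude"])
E
```

```text
{'time': 0.0, 'joint_pos': array([-1.32099865,  0.46836717, -0.01158507,  1.60362927,  0.0059886 ,
        1.07140581, -0.05631755]), 'qd': array([ 5.92945130e-04,  3.35561242e-04, -2.20423009e-03, -6.31651693e-05,
        7.18704764e-04, -6.36237540e-04,  1.37535672e-05]), 'joint_torque': array([-7.38614181e-04, -5.20580292e+01, -1.26646829e-02, -2.43738163e+01,
       -5.65491663e-02,  1.74966082e-02,  1.54046570e-04]), 'tcp_pos': array([0.18751546, 0.62174766, 0.2136445 ]), 'tcp_rot': array([-6.87445861e-05,  1.45927240e-01,  9.89294927e-01, -8.84943776e-04]), 'ft_force': array([-0.41659084, -0.33701283,  0.05468548]), 'wrist_torque': array([ 0.04037703,  0.0143031 , -0.00224318]), 'gripper_force': 0.0, 'finger_gap': 0.0918623912609883} 0.0187
scene [[439.33141601   0.         320.7524711 ]
 [  0.         439.33141601 237.68793146]
 [  0.           0.           1.        ]] [ 0.0493971  -0.30411097  0.75323791] [-0.31971197  0.80973134 -0.45876994  0.17790323]
top [[523.83803112   0.         317.46938849]
 [  0.         523.83803112 247.76395644]
 [  0.           0.           1.        ]] [0.45230986 0.00781788 1.18085432] [-0.02777829  0.7124311  -0.69985568  0.04327035]
```

View pics/scene0.png

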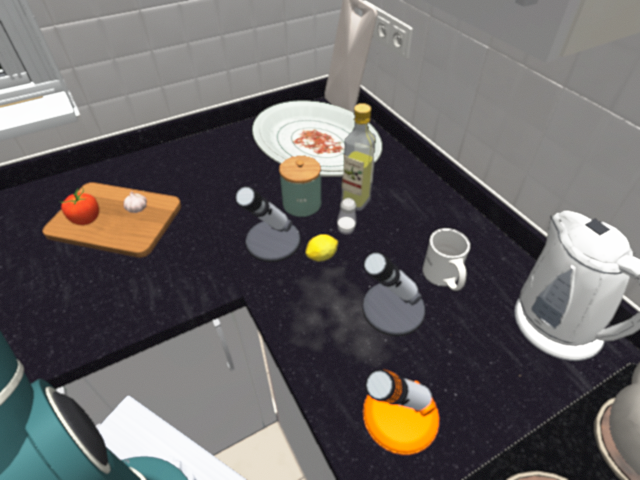

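View pics/top0.png

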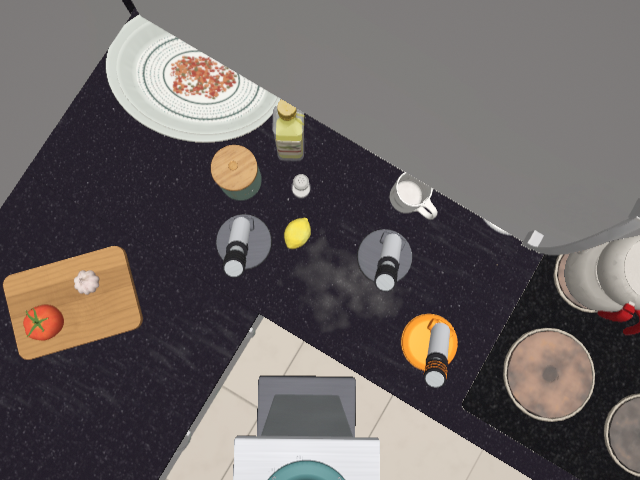

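The mug is behind the middle-right stand: in the top view its foot is at about (385,258), its head at about (386,282) and the mug at (412,195). The tea tin is behind the left stand, and the orange look-alike is at (430,345). Next I'll measure the target's pose.

```bash
cat > h.py <<'E'
import numpy as np,cv2
from scipy.spatial.transform import Rotation as R
def rot(q): return R.from_quat([q[1],q[2],q[3],q[0]]).as_matrix()
def cloud(s):
    K=s["intrinsics"];d=s["depth"];v,u=np.mgrid[:480,:640]
    p=np.stack([(u-K[0,2])/K[0,0]*d,(v-K[1,2])/K[1,1]*d,d],-1)
    P=p@rot(s["attitude"]).T+s["origin"]; P[d==0]=np.nan; return P
E
python3 - <<'E'
from h import *
for n,box in(("top",(345,430,225,300)),("scene",(355,430,245,335))):
    s=dict(np.load(n+"0.npz"));P=cloud(s);u0,u1,v0,v1=box
    Q=P[v0:v1,u0:u1].reshape(-1,3);C=s["pixels"][v0:v1,u0:u1].reshape(-1,3);Q=Q
    f=Q[(abs(Q[:,2]-.02)<.006)][:,:2]
    ctr,r=cv2.minEnclosingCircle(f.astype(np.float32)); print(n,"foot",ctr,r,len(f))
    h=Q[Q[:,2]>.05]; m=h.mean(0);ev=np.linalg.svd(h-m)[2][0];ev*=np.sign(ev[2])
    print("n",len(h),"mean",m,"axis",ev,"yaw",np.degrees(np.arctan2(-ev[1],-ev[0])),"zmax",h[:,2].max())
    for z in np.arange(.05,.2,.02):
        k=h[abs(h[:,2]-z)<.01]; print(round(z,2),len(k),k.mean(0).round(4),np.ptp(k[:,1]).round(3))
    # dark head pixels
    g=C.max(1);dk=Q[(g<60)&(Q[:,2]>.11)];print("dark",len(dk),dk.mean(0),dk.min(0),dk.max(0))
E
```

```text
top foot (0.5555201768875122, -0.16752482950687408) 0.0602242536842823 996
n 1085 mean [ 0.52903059 -0.15441891  0.1513967 ] axis [-0.56761591  0.22068134  0.79316576] yaw -21.245403461102068 zmax 0.2096687543511111
0.05 35 [ 0.5926 -0.1793  0.0548] 0.04
0.07 84 [ 0.584  -0.1758  0.07  ] 0.041
0.09 86 [ 0.5712 -0.1709  0.0896] 0.043
0.11 88 [ 0.5599 -0.1664  0.1097] 0.042
0.13 102 [ 0.5468 -0.16    0.1296] 0.045
0.15 175 [ 0.533  -0.1565  0.1489] 0.041
0.17 32 [ 0.5187 -0.1454  0.1758] 0.041
0.19 345 [ 0.4959 -0.1412  0.1919] 0.044
dark 322 [ 0.51625132 -0.1481397   0.17856718] [ 0.47846606 -0.17465081  0.13839986] [ 0.54079922 -0.12118826  0.20966875]
scene foot (0.5866550207138062, -0.1746385097503662) 0.0939752385020256 1710
n 1299 mean [ 0.51776046 -0.16048117  0.14855217] axis [-0.60529762  0.2599233   0.75236605] yaw -23.23936479602605 zmax 0.20655324307558565
0.05 61 [ 0.5946 -0.1888  0.0549] 0.022
0.07 116 [ 0.585  -0.1847  0.0699] 0.031
0.09 102 [ 0.552  -0.1802  0.0899] 0.03
0.11 98 [ 0.5347 -0.1751  0.1095] 0.03
0.13 148 [ 0.5182 -0.1666  0.131 ] 0.035
0.15 124 [ 0.5219 -0.1658  0.1472] 0.027
0.17 96 [ 0.4914 -0.1583  0.172 ] 0.032
0.19 439 [ 0.487  -0.1434  0.1917] 0.044
dark 369 [ 0.50118367 -0.15956906  0.16579454] [ 0.47059763 -0.17694053  0.11969938] [ 0.54131723 -0.12163083  0.20565304]
```

{"api": "carry_out", "payload": {"claw": [1,1,1,1,1], "delta_pos": [[-0.045,-0.025,-0.035],[-0.09,-0.05,-0.07],[-0.13,-0.08,-0.105],[-0.17,-0.11,-0.14],[-0.215,-0.15,-0.146]], "yaw": [0,0,0,0,0]}}

```text
time: 0.72
tcp_pos: [0.3514, 0.4163, 0.3629]
tcp_rot: [0.001, 0.145, 0.989, 0.002]
ft_force: [0.2, -0.0, -1.7]
finger_gap: 0.092
gripper_force: 0.0
```

{"api": "carry_out", "payload": {"claw": [1,1,1,1,1], "delta_pos": [[-0.033,-0.05,0],[-0.066,-0.1,0],[-0.099,-0.15,0],[-0.132,-0.2,0],[-0.165,-0.25,0]], "yaw": [1,2,3,4,5]}}

```text
time: 1.35
tcp_pos: [0.436, 0.1276, 0.3605]
tcp_rot: [-0.0, 0.189, 0.982, 0.0]
ft_force: [0.7, 1.3, -0.1]
finger_gap: 0.0922
gripper_force: 0.0
```

{"api": "carry_out", "payload": {"claw": [1,1,1,1,1], "delta_pos": [[-0.03,-0.045,0],[-0.06,-0.09,0],[-0.09,-0.135,0],[-0.12,-0.18,0],[-0.13,-0.22,0]], "yaw": [0,0,0,0,0]}}

```text
time: 1.98
tcp_pos: [0.4751, -0.1251, 0.3603]
tcp_rot: [-0.0, 0.19, 0.982, -0.0]
ft_force: [0.2, -0.1, -0.3]
finger_gap: 0.0918
gripper_force: 0.0
```

```bash
python3 - <<'E'
from h import *
from plant import bot
st=bot.state();s=bot.snapshot("wrist");cv2.imwrite("pics/w1.png",s["pixels"][:,:,::-1])
K=s["intrinsics"];d=s["depth"];v,u=np.mgrid[:480,:640]
p=np.stack([(u-K[0,2])/K[0,0]*d,(v-K[1,2])/K[1,1]*d,d,np.ones_like(d)],-1)@s["hand_eye"].T
P=p[...,:3]@rot(st["tcp_rot"]).T+st["tcp_pos"];P[d==0]=np.nan
Q=P.reshape(-1,3);near=np.hypot(Q[:,0]-.51,Q[:,1]+.15)<.13
f=Q[near&(abs(Q[:,2]-.02)<.004)][:,:2].astype(np.float32)
print("foot",cv2.minEnclosingCircle(f),len(f))
for z in np.arange(.05,.22,.01):
    k=Q[near&(abs(Q[:,2]-z)<.003)]
    if len(k): print(round(z,2),len(k),k.mean(0).round(4),k.min(0).round(3),k.max(0).round(3))
E
```

```text
foot ((0.5516679883003235, -0.16664594411849976), 0.05469713360071182) 1624
0.05 27 [ 0.5923 -0.1825  0.0498] [ 0.575 -0.196  0.047] [ 0.598 -0.16   0.053]
0.06 30 [ 0.5865 -0.1787  0.0603] [ 0.572 -0.194  0.057] [ 0.593 -0.158  0.063]
0.07 30 [ 0.5806 -0.1779  0.0704] [ 0.567 -0.192  0.067] [ 0.587 -0.159  0.073]
0.08 32 [ 0.5751 -0.1739  0.0798] [ 0.56  -0.189  0.077] [ 0.581 -0.154  0.083]
0.09 36 [ 0.5695 -0.1709  0.0898] [ 0.556 -0.186  0.087] [ 0.575 -0.15   0.093]
0.1 39 [ 0.5621 -0.1692  0.1   ] [ 0.546 -0.184  0.097] [ 0.569 -0.145  0.103]
0.11 41 [ 0.5566 -0.1683  0.1099] [ 0.539 -0.181  0.107] [ 0.564 -0.146  0.113]
0.12 45 [ 0.5513 -0.1651  0.1198] [ 0.536 -0.179  0.117] [ 0.558 -0.145  0.123]
0.13 43 [ 0.545  -0.1633  0.1301] [ 0.526 -0.178  0.127] [ 0.551 -0.147  0.133]
0.14 22 [ 0.5309 -0.1505  0.141 ] [ 0.515 -0.175  0.137] [ 0.545 -0.134  0.143]
0.15 226 [ 0.5335 -0.1585  0.1493] [ 0.523 -0.173  0.147] [ 0.541 -0.141  0.153]
0.17 3 [ 0.5169 -0.1452  0.1719] [ 0.509 -0.166  0.171] [ 0.521 -0.134  0.173]
0.18 88 [ 0.5077 -0.1465  0.1806] [ 0.471 -0.166  0.177] [ 0.523 -0.126  0.183]
0.19 571 [ 0.4861 -0.1385  0.1902] [ 0.472 -0.162  0.187] [ 0.516 -0.12   0.193]
0.2 654 [ 0.4969 -0.1431  0.1998] [ 0.484 -0.16   0.197] [ 0.511 -0.124  0.203]
```

View pics/w1.png

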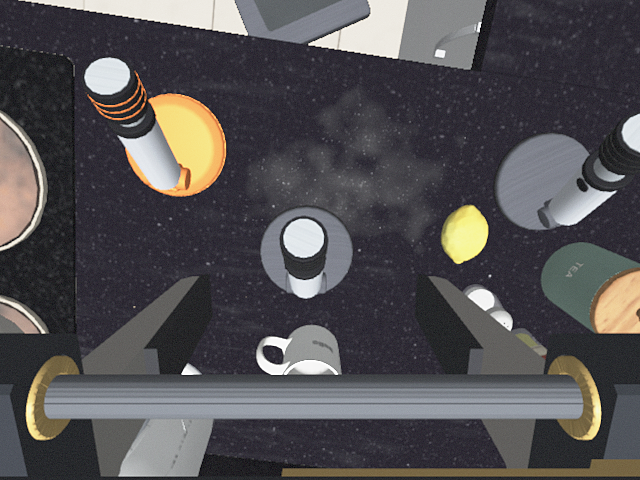

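{"api": "carry_out", "payload": {"claw": [1,1,1,1,1], "delta_pos": [[-0.038,-0.009,0.04],[-0.038,-0.009,0.09],[-0.038,-0.009,0.14],[-0.038,-0.009,0.18],[-0.038,-0.009,0.211]], "yaw": [0,0,0,0,0]}}

```text
time: 2.65
tcp_pos: [0.5061, -0.1448, 0.1475]
tcp_rot: [-0.001, 0.189, 0.982, -0.0]
ft_force: [0.3, 1.0, -0.5]
finger_gap: 0.0922
gripper_force: 0.0
```

{"api": "carry_out", "payload": {"claw": [0.3,0.3,0.3,0.3,0.3], "delta_pos": [[0,0,0],[0,0,0],[0,0,0],[0,0,0],[0,0,0]], "yaw": [0,0,0,0,0], "grip_force": 20}}

```text
time: 3.28
tcp_pos: [0.5072, -0.1456, 0.1502]
tcp_rot: [0.0, 0.189, 0.982, -0.0]
ft_force: [-1.8, -5.8, 3.3]
finger_gap: 0.0441
gripper_force: 3.2
```

{"api": "carry_out", "payload": {"claw": [0.1,0.1,0.1], "delta_pos": [[0,-0.001,0],[0,-0.002,0],[0,-0.002,0]], "yaw": [0,0,0], "grip_force": 30}}

```text
time: 3.65
tcp_pos: [0.5066, -0.147, 0.15]
tcp_rot: [0.0, 0.189, 0.982, 0.0]
ft_force: [-0.6, 0.3, 4.9]
finger_gap: 0.0407
gripper_force: 30.0
```

{"api": "carry_out", "payload": {"claw": [0.1,0.1,0.1,0.1,0.1], "delta_pos": [[0.004,0,-0.006],[0.008,0,-0.0125],[0.013,0,-0.02],[0.0175,0,-0.027],[0.022,0,-0.0335]], "yaw": [0,0,0,0,0]}}

```text
time: 4.28
tcp_pos: [0.4868, -0.1388, 0.1832]
tcp_rot: [0.001, 0.189, 0.982, -0.0]
ft_force: [5.3, -1.8, -4.9]
finger_gap: 0.0411
gripper_force: 30.0
```

{"api": "carry_out", "payload": {"claw": [0.1,0.1,0.1,0.1,0.1], "delta_pos": [[0.0045,0,-0.007],[0.009,0,-0.014],[0.0135,0,-0.021],[0.018,0,-0.0275],[0.0205,0,-0.0315]], "yaw": [0,0,0,0,0]}}

```text
time: 4.9
tcp_pos: [0.4693, -0.1319, 0.2118]
tcp_rot: [0.004, 0.189, 0.982, -0.002]
ft_force: [22.9, -7.4, -43.9]
finger_gap: 0.0412
gripper_force: 30.1
```

{"api": "carry_out", "payload": {"claw": [0.1,0.1,0.1], "delta_pos": [[0.001,0,-0.0015],[0.002,0,-0.003],[0.002,0,-0.003]], "yaw": [0,0,0]}}

```text
time: 5.28
tcp_pos: [0.4671, -0.1311, 0.2143]
tcp_rot: [0.003, 0.189, 0.982, -0.002]
ft_force: [21.7, -6.9, -40.3]
finger_gap: 0.0411
gripper_force: 30.1
```

{"api": "carry_out", "payload": {"claw": [0.1,0.1,0.1,0.1,0.1], "delta_pos": [[-0.001,0,0.0015],[-0.001,0,0.0015],[-0.001,0,0.0015],[-0.001,0,0.0015],[-0.001,0,0.0015]], "yaw": [0,4,8,12,16]}}

```text
time: 5.9
tcp_pos: [0.4661, -0.1296, 0.2155]
tcp_rot: [0.0, 0.323, 0.946, 0.001]
ft_force: [1.3, -0.1, -2.8]
finger_gap: 0.0438
gripper_force: 30.0
```

```bash
python3 - <<'E'
from plant import bot
s=bot.state();print(s["wrist_torque"],s["ft_force"])
E
```

```text
[ 1.27243543 -1.07982691  0.9521104 ] [ 1.29028813 -0.1042972  -2.76633037]
```

{"api": "carry_out", "payload": {"claw": [0.1,0.1,0.1,0.1], "delta_pos": [[0.0005,0,-0.0008],[0.0005,0,-0.0008],[0.0005,0,-0.0008],[0.0005,0,-0.0008]], "yaw": [3,6,9,12]}}

```text
time: 6.4
tcp_pos: [0.4654, -0.129, 0.2168]
tcp_rot: [-0.0, 0.42, 0.907, 0.001]
ft_force: [-0.4, 1.1, 0.6]
finger_gap: 0.0465
gripper_force: 30.0
```

```bash
cat > t.py <<'E'
from plant import bot
import numpy as np
s=bot.state();a=np.array([-.507,.2,.839]);q=s["tcp_rot"]
print("M",s["wrist_torque"].round(2),"M.a",s["wrist_torque"]@a,"F",s["ft_force"].round(1),"F.a",s["ft_force"]@a,"yaw",np.degrees(2*np.arctan2(q[1],q[2])),"p",s["tcp_pos"].round(4),s["finger_gap"])
E
python3 t.py
```

```text
M [ 1.32 -0.81  0.96] M.a -0.0228135309981668 F [-0.4  1.1  0.6] F.a 0.9107213456180819 yaw 49.70527707304265 p [ 0.4654 -0.129   0.2168] 0.04646530777767331
```

{"api": "carry_out", "payload": {"claw": [0.9,0.9,0.9,0.9,0.9], "delta_pos": [[0,0,0],[0,0,0],[0,0,0],[0,0,0],[0,0,0]], "yaw": [0,0,-10,-20,-30]}}

```text
time: 7.02
tcp_pos: [0.4654, -0.1309, 0.2169]
tcp_rot: [-0.0, 0.169, 0.986, -0.0]
ft_force: [-0.3, 0.4, 0.1]
finger_gap: 0.0829
gripper_force: 0.0
```

```bash
python3 t.py; python3 - <<'E'
from h import *
from plant import bot
st=bot.state();s=bot.snapshot("wrist")
for n in("scene","wrist"):
    s=bot.snapshot(n)
    cv2.imwrite(f"pics/{n}2.png",s["pixels"][:,:,::-1]);np.savez(n+"2.npz",**s)
E
python3 -c "
import cv2,numpy as np
a=cv2.imread('pics/scene2.png')[180:360,280:520];b=cv2.imread('pics/wrist2.png')
cv2.imwrite('pics/c2.png',np.hstack([cv2.resize(a,(440,330)),cv2.resize(b,(360,330))]))"
```

```text
M [-0.06 -0.01  0.08] M.a 0.09038501012711249 F [-0.3  0.4  0.1] F.a 0.2998922175292703 yaw 19.44280558145124 p [ 0.4654 -0.1309  0.2169] 0.08294948319024945
```

View pics/c2.png

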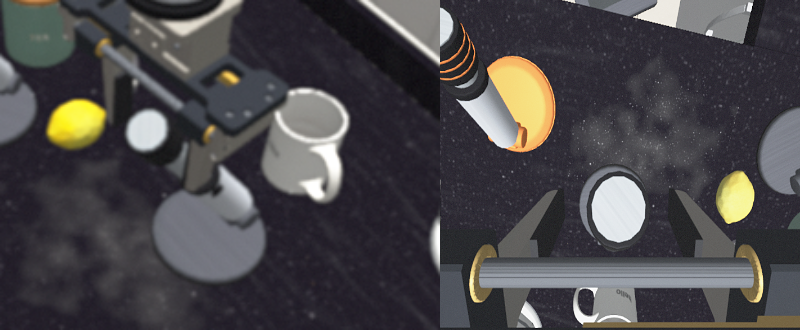

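The left crop shows the stem drawn out and the head between the open fingers. The right crop is the wrist view, with the cap at about pixel (316,303) and centred. Next I'll measure the cap to get the extension.

```bash
python3 - <<'E'
from h import *
from plant import bot
def wc(st,s):
    K=s["intrinsics"];d=s["depth"];v,u=np.mgrid[:480,:640]
    p=np.stack([(u-K[0,2])/K[0,0]*d,(v-K[1,2])/K[1,1]*d,d,np.ones_like(d)],-1)@s["hand_eye"].T
    P=p[...,:3]@rot(st["tcp_rot"]).T+st["tcp_pos"];P[d==0]=np.nan;return P
a=np.array([-.507,.2,.839]);
s=dict(np.load("wrist2.npz"));P=wc(bot.state(),s)
def face(P,px,c0,z0):
    m=(px.min(-1)>150)&(np.linalg.norm(P-c0,axis=-1)<.04)&(P[...,2]>z0)
    Q=P[m];c=(Q.min(0)+Q.max(0))/2;print(len(Q),"face mid",c.round(4),"mean",Q.mean(0).round(4),"along a",Q.mean(0)@a)
face(P,s["pixels"],np.array([.452,-.126,.259]),.22)
for n in("scene0","scene2","top0"):
    s=dict(np.load(n+".npz"));face(cloud(s),s["pixels"],np.array([.4925,-.142,.192]) if n[-1]=="0" else np.array([.452,-.126,.259]),.17)
E
```

```text
7144 face mid [ 0.4552 -0.1264  0.2509] mean [ 0.455  -0.1261  0.2514] along a -0.04499598064479884
313 face mid [ 0.4881 -0.1391  0.1957] mean [ 0.4885 -0.1397  0.1958] along a -0.11133585240014547
363 face mid [ 0.4552 -0.1254  0.2511] mean [ 0.455  -0.1258  0.2517] along a -0.04471903443962199
228 face mid [ 0.4903 -0.1402  0.1959] mean [ 0.4896 -0.1405  0.1964] along a -0.11157476290148059
```

{"api": "carry_out", "payload": {"claw": [0.1,0.1,0.1,0.1,0.1], "delta_pos": [[0,0,0],[0,0,0],[0,0,0],[0,0,0],[0,0,0]], "yaw": [2,2,2,2,2], "grip_force": 40}}

```text
time: 7.8
tcp_pos: [0.4656, -0.1304, 0.2169]
tcp_rot: [0.0, 0.189, 0.982, 0.0]
ft_force: [0.8, 2.2, 0.1]
finger_gap: 0.0413
gripper_force: 40.0
```

```bash
python3 t.py
```

```text
M [ 0.17 -0.02 -0.12] M.a -0.18959101667205835 F [0.8 2.2 0.1] F.a 0.15180745505564527 yaw 21.783778805007408 p [ 0.4656 -0.1304  0.2169] 0.041256777271492365
```

{"api": "carry_out", "payload": {"claw": [0.1,0.1,0.1,0.1], "delta_pos": [[0.001,0,-0.0015],[0.002,0,-0.003],[0.003,0,-0.0045],[0.003,0,-0.0045]], "yaw": [2,2,2,2]}}

```text
time: 8.3
tcp_pos: [0.4652, -0.1301, 0.218]
tcp_rot: [0.003, 0.206, 0.979, -0.002]
ft_force: [22.3, -5.3, -43.1]
finger_gap: 0.0415
gripper_force: 40.0
```

```bash
python3 t.py
```

```text
M [-1.01 -4.82  0.4 ] M.a -0.11214309502874988 F [ 22.3  -5.3 -43.1] F.a -48.52218148403154 yaw 23.73941100200861 p [ 0.4652 -0.1301  0.218 ] 0.04146861182064818
```

{"api": "carry_out", "payload": {"claw": [0.8,0.8,0.8,0.8,0.8], "delta_pos": [[-0.003,0,0.004],[-0.003,0,0.004],[-0.003,0,0.004],[-0.003,0,0.004],[-0.003,0,0.004]], "yaw": [0,0,-8,-18,-27]}}

```text
time: 8.93
tcp_pos: [0.4655, -0.1311, 0.2181]
tcp_rot: [0.0, -0.03, 1.0, 0.0]
ft_force: [0.1, -1.0, -0.7]
finger_gap: 0.0733
gripper_force: 0.0
```

{"api": "carry_out", "payload": {"claw": [0.1,0.1,0.1,0.1], "delta_pos": [[0,0,0],[0,0,0],[0,0,0],[0,0,0]], "yaw": [0,0,0,0], "grip_force": 30}}

```text
time: 9.43
tcp_pos: [0.4654, -0.1302, 0.2175]
tcp_rot: [-0.0, -0.028, 1.0, 0.0]
ft_force: [-1.3, 3.0, 3.1]
finger_gap: 0.0464
gripper_force: 30.0
```

```bash
python3 t.py
```

```text
M [ 0.3   0.33 -0.28] M.a -0.3199983354629704 F [-1.3  3.   3.1] F.a 3.852715310626668 yaw -3.177729227970958 p [ 0.4654 -0.1302  0.2175] 0.04644804438964899
```

{"api": "carry_out", "payload": {"claw": [0.1,0.1,0.1,0.1,0.1], "delta_pos": [[0.0007,0.0003,-0.0013],[0.001,0.0005,-0.0017],[0.001,0.0005,-0.0017],[0.001,0.0005,-0.0017],[0.001,0.0005,-0.0017]], "yaw": [0,4,8,12,16]}}

```text
time: 10.05
tcp_pos: [0.462, -0.1294, 0.218]
tcp_rot: [-0.003, 0.111, 0.994, 0.0]
ft_force: [-6.4, 5.2, 0.7]
finger_gap: 0.0427
gripper_force: 30.0
```

```bash
python3 t.py
```

```text
M [0.44 1.1  0.69] M.a 0.5747775035685594 F [-6.4  5.2  0.7] F.a 4.882353669691814 yaw 12.722854400246899 p [ 0.462  -0.1294  0.218 ] 0.04267704960803205
```

{"api": "carry_out", "payload": {"claw": [0.1,0.1,0.1,0.1], "delta_pos": [[0,0,0],[0,0,0],[0,0,0],[0,0,0]], "yaw": [4,8,12,16]}}

```text
time: 10.55
tcp_pos: [0.4625, -0.1282, 0.2176]
tcp_rot: [-0.003, 0.247, 0.969, 0.0]
ft_force: [-1.2, 4.6, -6.4]
finger_gap: 0.042
gripper_force: 31.0
```

```bash
python3 t.py
```

```text
M [ 1.57 -0.02  1.27] M.a 0.26636510606783276 F [-1.2  4.6 -6.4] F.a -3.878795462467889 yaw 28.61399542190758 p [ 0.4625 -0.1282  0.2176] 0.042007201643969476
```

```bash
sed -i 's/^print/M=s["wrist_torque"]-np.cross([0,0,-.21],s["ft_force"])\nprint("Mg.a",M@a);print/' t.py; python3 t.py
```

```text
Mg.a 0.7050603311254947
M [ 1.57 -0.02  1.27] M.a 0.26636510606783276 F [-1.2  4.6 -6.4] F.a -3.878795462467889 yaw 28.61399542190758 p [ 0.4625 -0.1282  0.2176] 0.042007201643969476
```

{"api": "carry_out", "payload": {"claw": [0.1,0.1,0.1,0.1], "delta_pos": [[0,0,0],[0,0,0],[0,0,0],[0,0,0]], "yaw": [-4,-8,-12,-14]}}

```text
time: 11.05
tcp_pos: [0.4618, -0.1301, 0.2179]
tcp_rot: [-0.003, 0.129, 0.992, 0.0]
ft_force: [-4.6, 4.0, -0.4]
finger_gap: 0.0418
gripper_force: 31.0
```

```bash
python3 t.py; python3 - <<'E'
from plant import bot
import cv2,numpy as np
s=bot.snapshot("scene");np.savez("scene3.npz",**s)
a=s["pixels"][:,:,::-1][210:330,330:490];cv2.imwrite("pics/c3.png",cv2.resize(a,(800,600),interpolation=cv2.INTER_CUBIC))
E
```

```text
Mg.a -0.03637953358827025
M [-0.48  1.48 -0.96] M.a -0.2703352409182867 F [-4.6  4.  -0.4] F.a 2.8460803816880214 yaw 14.819005417485604 p [ 0.4618 -0.1301  0.2179] 0.04179327221281878
```

View pics/c3.png

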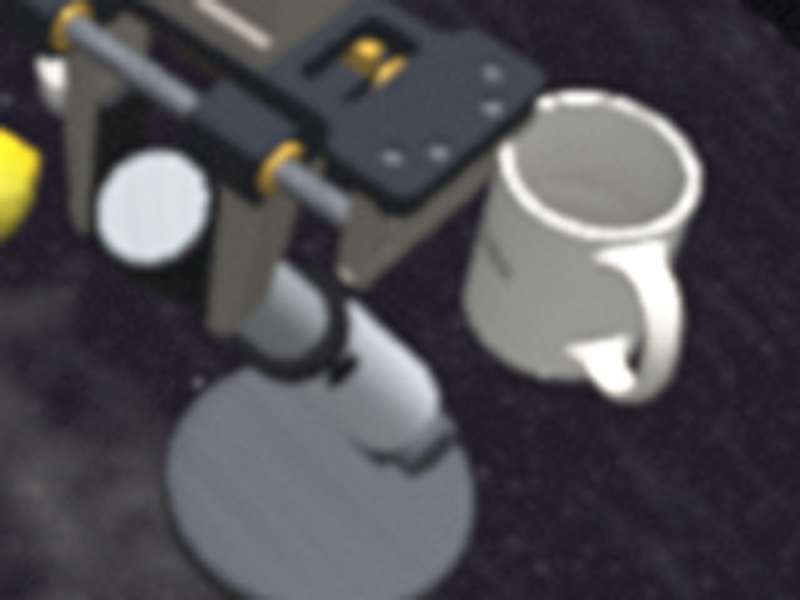

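{"api": "carry_out", "payload": {"claw": [0.1,0.1,0.1,0.1,0.1], "delta_pos": [[0.0016,0.0002,-0.0025],[0.0016,0.0002,-0.0025],[0.0016,0.0002,-0.0025],[0.0016,0.0002,-0.0025],[0.0016,0.0002,-0.0025]], "yaw": [0,-4,-8,-12,-16]}}

```text
time: 11.72
tcp_pos: [0.4599, -0.1306, 0.2207]
tcp_rot: [-0.003, -0.011, 1.0, -0.0]
ft_force: [-7.8, 2.1, -0.4]
finger_gap: 0.0456
gripper_force: 31.8
```

```bash
python3 t.py; cat > cap.py <<'E'
from h import *
from plant import bot
a=np.array([-.507,.2,.839]);s=bot.snapshot("scene");P=cloud(s)
m=(s["pixels"].min(-1)>150)&(np.linalg.norm(P-[.452,-.126,.255],axis=-1)<.035)&(P[...,2]>.22)
Q=P[m];print(len(Q),Q.mean(0),"along",Q.mean(0)@a, "ref -.0447")
E
python3 cap.py
```

```text
Mg.a 0.12370574233676346
M [-1.19  1.9  -0.9 ] M.a 0.22820609891695354 F [-7.8  2.1 -0.4] F.a 4.031060387702981 yaw -1.2212266542290944 p [ 0.4599 -0.1306  0.2207] 0.0456221982401599
358 [ 0.45560885 -0.12598598  0.25066033] along -0.04588686142921867 ref -.0447
```

{"api": "carry_out", "payload": {"claw": [0.8,0.8,0.8,0.8,0.8], "delta_pos": [[0,0,0],[0,0,0],[0,0,0],[0,0,0],[0,0,0]], "yaw": [0,2,12,22,31]}}

```text
time: 12.4
tcp_pos: [0.464, -0.1301, 0.2223]
tcp_rot: [0.001, 0.26, 0.966, -0.0]
ft_force: [0.8, -0.8, 0.5]
finger_gap: 0.0736
gripper_force: 0.0
```

{"api": "carry_out", "payload": {"claw": [0.8,0.1,0.1,0.1,0.1], "delta_pos": [[-0.001,0.001,0.006],[-0.001,0.001,0.006],[-0.001,0.001,0.006],[-0.001,0.001,0.006],[-0.001,0.001,0.006]], "yaw": [0,0,0,0,0], "grip_force": 30}}

```text
time: 13.02
tcp_pos: [0.4646, -0.1292, 0.2157]
tcp_rot: [0.0, 0.257, 0.967, 0.0]
ft_force: [1.6, -0.0, -0.3]
finger_gap: 0.0422
gripper_force: 30.0
```

{"api": "carry_out", "payload": {"claw": [0.1,0.1,0.1,0.1,0.1], "delta_pos": [[0.001,0,-0.0015],[0.0022,-0.0003,-0.0034],[0.0022,-0.0003,-0.0034],[0.0022,-0.0003,-0.0034],[0.0022,-0.0003,-0.0034]], "yaw": [0,0,-3,-6,-9]}}

```text
time: 13.65
tcp_pos: [0.4625, -0.1295, 0.2181]
tcp_rot: [0.0, 0.18, 0.984, -0.001]
ft_force: [4.2, -0.3, -9.4]
finger_gap: 0.0413
gripper_force: 30.1
```

```bash
python3 t.py
```

```text
Mg.a 0.08646576711748805
M [-1.21 -0.78 -0.61] M.a -0.056242625810915325 F [ 4.2 -0.3 -9.4] F.a -10.096051707909707 yaw 20.768905502082365 p [ 0.4625 -0.1295  0.2181] 0.04134941675096572
```

{"api": "carry_out", "payload": {"claw": [0.1,0.1,0.1,0.1,0.1], "delta_pos": [[0.0005,0,-0.0008],[0.0005,0,-0.0008],[0.001,0,-0.0015],[0.001,0,-0.0015],[0.001,0,-0.0015]], "yaw": [-3,-6,-9,-12,-15]}}

```text
time: 14.28
tcp_pos: [0.4606, -0.1299, 0.2201]
tcp_rot: [-0.001, 0.051, 0.999, -0.001]
ft_force: [0.4, -1.8, -2.3]
finger_gap: 0.044
gripper_force: 30.9
```

```bash
python3 t.py
```

```text
Mg.a 0.1373067385409216
M [-2.01  0.07 -0.86] M.a 0.31520508693933086 F [ 0.4 -1.8 -2.3] F.a -2.5113030604192437 yaw 5.83541086678467 p [ 0.4606 -0.1299  0.2201] 0.04399543461854394
```

{"api": "carry_out", "payload": {"claw": [0.1,0.1,0.1,0.1], "delta_pos": [[0.0005,0,-0.0008],[0.0005,0,-0.0008],[0.001,0,-0.0015],[0.001,0,-0.0015]], "yaw": [-3,-6,-9,-12]}}

```text
time: 14.78
tcp_pos: [0.459, -0.1305, 0.2218]
tcp_rot: [-0.001, -0.053, 0.999, -0.001]
ft_force: [-3.6, -3.2, 0.9]
finger_gap: 0.046
gripper_force: 31.4
```

```bash
python3 t.py;python3 cap.py
```

```text
Mg.a -0.08772326946805133
M [-2.11  0.65 -0.95] M.a 0.40769714988605865 F [-3.6 -3.2  0.9] F.a 1.936626208457316 yaw -6.115064752966446 p [ 0.459  -0.1305  0.2218] 0.04601651557028595
360 [ 0.45497646 -0.12585417  0.25176028] along -0.044617025079247884 ref -.0447
```

{"api": "carry_out", "payload": {"claw": [0.8,0.8,0.8,0.8,0.8], "delta_pos": [[0,0,0],[0,0,0],[0,0,0],[0,0,0],[0,0,0]], "yaw": [0,6,16,26,36]}}

```text
time: 15.45
tcp_pos: [0.4607, -0.1272, 0.2222]
tcp_rot: [0.0, 0.26, 0.966, 0.001]
ft_force: [-1.2, 0.5, 0.5]
finger_gap: 0.0736
gripper_force: 0.0
```

{"api": "carry_out", "payload": {"claw": [0.8,0.1,0.1,0.1,0.1], "delta_pos": [[-0.0055,0,0.006],[-0.0055,0,0.006],[-0.0055,0,0.006],[-0.0055,0,0.006],[-0.0055,0,0.006]], "yaw": [8,8,8,8,8], "grip_force": 30}}

```text
time: 16.08
tcp_pos: [0.4655, -0.1302, 0.2163]
tcp_rot: [0.0, 0.323, 0.946, 0.001]
ft_force: [0.6, 1.8, 0.3]
finger_gap: 0.044
gripper_force: 29.9
```

{"api": "carry_out", "payload": {"claw": [0.1,0.1,0.1,0.1,0.1], "delta_pos": [[0.001,-0.0002,-0.0015],[0.0022,-0.0005,-0.0034],[0.0022,-0.0005,-0.0034],[0.0022,-0.0005,-0.0034],[0.0022,-0.0005,-0.0034]], "yaw": [0,-4,-8,-12,-16]}}

```text
time: 16.7
tcp_pos: [0.4623, -0.1297, 0.2179]
tcp_rot: [-0.001, 0.189, 0.982, -0.0]
ft_force: [5.0, -1.0, -14.5]
finger_gap: 0.0414
gripper_force: 30.1
```

```bash
python3 t.py
```

```text
Mg.a -0.6530630141370689
M [-0.5  -1.   -0.97] M.a -0.7612358620564122 F [  5.   -1.  -14.5] F.a -14.880082973150778 yaw 21.76832442515394 p [ 0.4623 -0.1297  0.2179] 0.04136846184985881
```

{"api": "carry_out", "payload": {"claw": [0.1,0.1,0.1,0.1,0.1], "delta_pos": [[0.0005,0,-0.0008],[0.0005,0,-0.0008],[0.001,0,-0.0015],[0.001,0,-0.0015],[0.001,0,-0.0015]], "yaw": [-4,-8,-12,-15,-18]}}

```text
time: 17.32
tcp_pos: [0.4569, -0.1295, 0.2184]
tcp_rot: [-0.006, 0.035, 0.999, 0.001]
ft_force: [-7.7, 1.0, -4.5]
finger_gap: 0.0435
gripper_force: 33.8
```

```bash
python3 t.py;python3 cap.py
```

```text
Mg.a -0.8851015660218287
M [-0.16  2.33 -1.45] M.a -0.6685916398575662 F [-7.7  1.  -4.5] F.a 0.32116304028008297 yaw 3.9924312522120555 p [ 0.4569 -0.1295  0.2184] 0.04352918202570284
363 [ 0.45496791 -0.12574672  0.25172719] along -0.04461896564569664 ref -.0447
```

{"api": "carry_out", "payload": {"claw": [0.1,0.1,0.1,0.1,0.1], "delta_pos": [[0,0,0],[0,0,0],[0,0,0],[0,0,0],[0,0,0]], "yaw": [4,8,12,16,20]}}

```text
time: 18.0
tcp_pos: [0.4584, -0.1268, 0.2192]
tcp_rot: [-0.005, 0.206, 0.979, 0.001]
ft_force: [-6.6, 6.6, -2.7]
finger_gap: 0.0414
gripper_force: 30.1
```

```bash
python3 t.py; python3 - <<'E'
from plant import bot
import cv2,numpy as np
s=bot.snapshot("scene");np.savez("scene4.npz",**s)
o=np.load("scene3.npz")["pixels"]
f=lambda p:cv2.resize(p[:,:,::-1][265:305,375:415],(400,400),interpolation=cv2.INTER_CUBIC)
cv2.imwrite("pics/c4.png",np.hstack([f(o),f(s["pixels"])]))
E
```

```text
Mg.a 0.04893371972406756
M [2.18 0.9  0.65] M.a -0.3778207643251116 F [-6.6  6.6 -2.7] F.a 2.4068374345122865 yaw 23.795194627837677 p [ 0.4584 -0.1268  0.2192] 0.04139599739274949
```

View pics/c4.png

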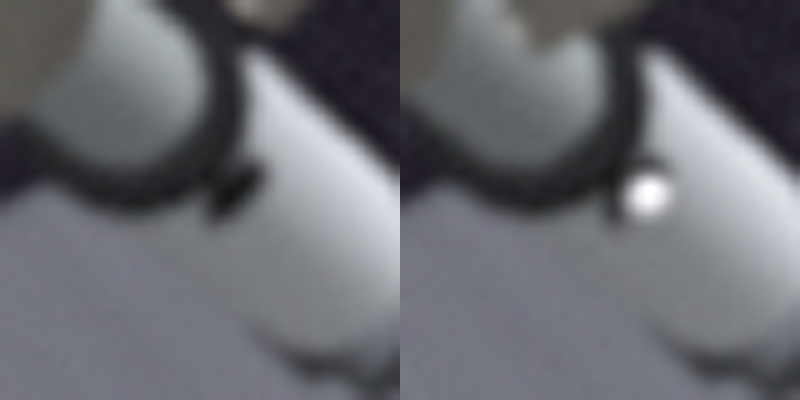

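On the left, before, the hole is dark at (235,190). On the right, now, a bright steel pin sticks out at (648,195), so the button has clicked out. I'll release the head and lift away.

{"api": "carry_out", "payload": {"claw": [1,1,1,1,1], "delta_pos": [[0,0,0],[0,0,0],[0,0,0],[0,0,-0.02],[0,0,-0.05]], "yaw": [0,0,0,0,0]}}

```text
time: 18.68
tcp_pos: [0.4617, -0.1298, 0.2711]
tcp_rot: [-0.001, 0.206, 0.978, -0.0]
ft_force: [0.5, 0.4, -0.6]
finger_gap: 0.0891
gripper_force: 0.0
```

{"api": "carry_out", "payload": {"claw": [1,1,1,1,1], "delta_pos": [[0,0,-0.03],[0,0,-0.06],[0,0,-0.09],[0,0,-0.11],[0,0,-0.11]], "yaw": [0,0,0,0,0]}}

```text
time: 19.3
tcp_pos: [0.4629, -0.1301, 0.3822]
tcp_rot: [0.002, 0.206, 0.979, 0.0]
ft_force: [0.7, 0.2, -1.5]
finger_gap: 0.0919
gripper_force: 0.0
```

```bash
python3 cap.py; python3 - <<'E'
from plant import bot
import cv2
s=bot.snapshot("scene");cv2.imwrite("pics/s5.png",s["pixels"][:,:,::-1])
E
```

```text
361 [ 0.45627818 -0.12628204  0.24968142] along -0.0471067288351802 ref -.0447
```

View pics/s5.png

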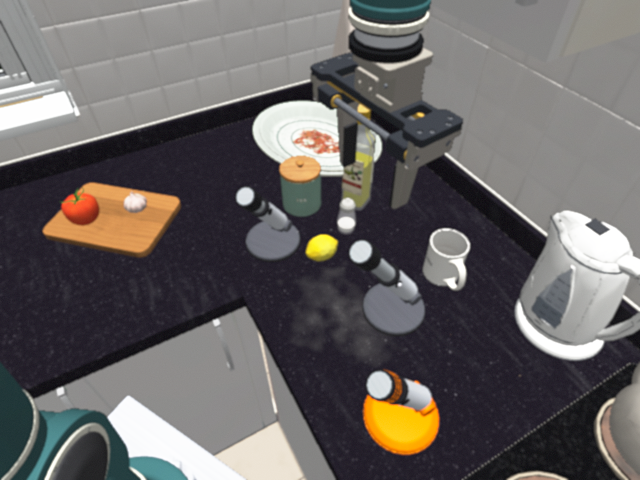

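The stem stands out, the gripper is clear and nothing else has moved. I'll check the pin's pixels once more, then hand in if it is still out.

```bash
python3 - <<'E'
from plant import bot
import numpy as np
g=bot.snapshot("scene")["pixels"].min(-1)[278:292,393:408];o=np.load("scene4.npz")["pixels"].min(-1)[278:292,393:408];b=np.load("scene3.npz")["pixels"].min(-1)[278:292,393:408]
print([(x.max(),np.unravel_index(x.argmax(),x.shape)) for x in(b,o,g)])
if g.max()>220: print(bot.sign_off())
E
```

```text
[(np.uint8(212), (np.int64(0), np.int64(13))), (np.uint8(250), (np.int64(6), np.int64(6))), (np.uint8(250), (np.int64(6), np.int64(6)))]
the job is handed in; nothing more can be done
None
```

The holder with the mug behind it is up: its stem is drawn out to the stop, the lock button shows through the sleeve hole in the camera image, and I let go of it and handed the job in at about 19 s, with the other holder still down and nothing else moved.

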